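Shut the tagged valve in the bench air box

ROBOT

A 6-joint arm with a two-finger parallel gripper is mounted at the origin on the work surface. World frame = base frame: x ahead of the robot, y to its left, z up, the work surface at z = 0. Lengths are in m, angles in degrees, forces in N, time in s.
With the tool pointing down it reaches from about 0.375 to 0.975 m from the base axis. Payload 3.8 kg.
Tool frame: the origin (TCP) lies between the finger pads; the fingertips stand 14 mm ahead of it and the grasp point (between the pads) lies 5 mm behind it (r.tip_extent is the distance from the TCP to the fingertips, in m); z points along the fingers, y is the direction in which the jaws open and shut (so a half turn about z gives the same grasp; the last joint's range is limited). The gripper opens to 85 mm and grips with 20 to 120 N. Pads are 22 mm wide; open, the fingers measure 114 mm over their backs; the gripper's body (76 mm by 85 mm) begins 54 mm behind the grasp point. The pads swing forward as they close: fully open they stand 13 mm farther back than shut.
Start: joints at [73.344, 15.12, 91.902, -0, 72.978, -2.114], TCP at [0.169, 0.653, 0.245] pointing down, gripper open.
Joint ranges: [-150.88, 150.88], [-54.13, 125.18], [17.81, 147.31], [-75.09, 255.09], [0, 152.58], [-146.25, 146.25]. Speed limits (degrees/s): [147.25, 147.25, 180, 180, 180, 180].

INTERFACE

Orientations are given as [roll, pitch, yaw] about the fixed x, y, z axes, in that order (R = Rz(yaw) Ry(pitch) Rx(roll)).
In Python, from rig import r, grab_frame, finish_job gives the robot as it stands.
- The arm moves only by the tool send_rows, never from a script. Its argument "steps" is a list of rows, each an object of numbers: "rx", "ry", "rz": the turn, a rotation vector about the tool's x, y, z in units of 8 degrees (1.0 is 8 degrees); "x", "y", "z": the shift along the tool's x, y, z in units of 40 mm (1.0 is 40 mm); "claw": the finger opening in mm, from 0 to 85.4. In form: [{"rx": .., "ry": .., "rz": .., "x": .., "y": .., "z": .., "claw": ..}, ...]. A call has 1 to 10 rows; each row shifts and turns the commanded pose from where the row before left it, along the tool's axes as they then stand; what a row does not reach is not made up. A row lasts 1/10 s, in which the tool goes at most 50 mm and 8.59 degrees, less where a joint would pass 70% of its speed; a pose out of reach is approached as far as the arm can. A call is refused whole if a number of a shift passes 1 or a number of a turn 1, either way. A call with a gripper value outside its range is refused whole. The fingers move at their own pace and stop on an object; "force" is the grip in N (left out, the last holds). Time passes only in rows, so rows that do not move let the fingers close. It gives the time, the measured TCP pose, the force and the opening at its end, in the units of the state.
- r.read_state(): the state, without advancing time (a new reading comes with each control period).
- grab_frame(name): name is "side" or "top"; returns a dict with "frame" (400x640x3 uint8, blue, green, red), "intrinsics" (3x3 intrinsics, pixels), "camera_from_world" (4x4, takes a point from world to camera coordinates). Camera axes: x right, y down, z forward; pixel columns grow to the right and rows downward; lengths in m; the calibration is good to about 2 mm. A picture is of the moment at which its call begins. There is no depth.
- finish_job(): hands the job in, once; it reports no verdict.
The state is a dict: "t": time; "q": joint angles; "joint_velocities": joint speeds; "joint_efforts": joint torques, N m; "eef_pos": TCP position; "tool_rot": TCP orientation; "force": force on the tool from outside, world axes, zero at the start; "ft_torque": the same for the moment, N m; "gripper_width": finger opening in m.
Only numpy, scipy, OpenCV 4.12 (cv2) and the standard library are available. Lean on these libraries where they do the work, as an engineer would, in place of code of your own. Each camera call takes 0.05 s, during which the arm holds its last target. There are 200 camera calls.

TASK

Isolate one bench air outlet: push the sliding cover of the air valve box all the way back, away from the robot, to uncover the three valve levers, then push the lever that carries the round tag clockwise through its quarter turn until it is fully shut, square across its pipe. Only push with the fingers, without pinching, forcing or lifting anything, and leave the cover open, the other two levers open and everything else on the bench where it is.

Things in the scene. Friction and masses are not known exactly. Their poses are not given: they have to be found in the camera images.
- box: grey steel air valve box fixed on the bench, 330 deep (x) x 340 wide (y) x 95 mm; origin centre of underside, x from front (robot side) to back, y left. Front half: compartment under the cover, box x -162 to -6, y -166 to 166 mm, holding 3 ball valves side by side. Rear half: deck the cover slides over. End guides 104 mm high; on the left end a filter-regulator, 133 mm high, at x 90, y 222 mm
- cover (a joint): slide of the cover in m: 0 closed, 0.150 fully back at its stop (compartment uncovered); moves along the box's +x, needs about 3.5 N and stays where it is left
- cover_tab (a point): middle of the front (robot side) face of the cover's upturned tab, 109.5 mm above the bench; moves with the cover; axes as the box's. Cover: plain aluminium sheet 160 (x) x 326 (y) x 3 mm, top 98.5 mm up. Tab: 110 mm wide (y), 3 mm thick, at the sheet's front edge, its top 120.5 mm up; closed, it stands straight above the box's front wall. Couplers stick out below, 60 mm high
- lever_tagged (a joint): turn of the tagged lever in rad: 0 open (lever lies along its outlet pipe and points to the box's front), 1.571 shut at its stop (lever points to the box's left, +y). It grows clockwise seen from above; needs about 4 N at the lever's end, stays where it is left
- tagged_stem (a point): on the upright stem axis of the tagged valve at the lever's mid-height, 83 mm above the bench; turns with the lever, which points along its -x. Levers are alike, 70 mm from axis to end, black sleeve 14 mm wide, 10 mm high. Only this one has a tag: plain round disc, 30 mm across, flat on top, 28 mm from the axis. Stems are 95 mm apart, at box x -65, y -110, -15, 80 mm; which is tagged varies
- tagged_end (a point): near the end of the tagged lever: on its centre line, 58 mm from the stem axis, 83 mm above the bench: a good place to push. Sleeve spans 78 to 88 mm above the bench; pipes and valve bodies below the levers reach 60 mm above the bench
- lever_b (a joint): turn of the second, untagged lever, same meaning; starts open (0 to 0.12) and must stay open
- b_stem (a point): stem axis of the second, untagged valve at its lever's mid-height; turns with its lever
- lever_c (a joint): turn of the third, untagged lever, same meaning; starts open (0 to 0.12) and must stay open
- c_stem (a point): stem axis of the third, untagged valve at its lever's mid-height; turns with its lever
- cup_a: white plastic cup, 68 mm across, 85 mm high, right of the box; origin under its centre; leave alone
- cup_b: white plastic cup, 68 mm across, 85 mm high, left of the box; origin under its centre; leave alone
- offcut: wood offcut 100 x 55 x 30 mm right of the box; origin under its centre; leave alone
- hammer: hammer 280 mm long lying left of the box; leave alone
- screwdriver: screwdriver 200 mm long lying right of the box; leave alone
- tub: clear plastic tub 130 x 100 x 50 mm left in front of the box; origin under its centre; leave alone

How it is judged (in metres and radians):
On the way, in this order (a step that is already met when the one before it is completed fails the run):
1. the cover is pushed all the way back (value of joint cover above 0.135 m), for 0.2 s.
2. the tagged lever is pushed shut (value of joint lever_tagged above 1.47 rad), for 0.2 s.
At the end, for the whole second after the job is handed in: the cover stands fully back (within 15 mm of its stop), the tagged lever is shut (within 0.1 rad of its stop) and at rest, and the other two levers are still open (below 0.3 rad) (value of joint cover above 0.135 m and value of joint lever_tagged above 1.47 rad and value of joint each of lever_b, lever_c below 0.3 rad and velocity of joint lever_tagged below 0.05 rad/s); the robot touches nothing.
It fails at once if one of the untagged levers is pushed (value of joint any of lever_b, lever_c above 0.3 rad).
It fails at once if something standing or lying on the bench is moved, tipped or lifted (by more than 25 mm) (distance of any of cup_a, cup_b, offcut, hammer, screwdriver, tub from where it was at the start of the episode above 0.025 m).
It fails at once if the cover or the tagged lever is pinched or forced (over 45 N) (contact force between the fingers and cover above 45 N or contact force between the fingers and lever_tagged above 45 N).
It also fails if it takes over 50 s, if anything falls off the work surface, if the arm or the gripper's body presses on something with over 40 N, if the wrist force passes 120 N, or if a joint passes its speed limit or range.

## Working session

There is one attempt and no reset: what is moved stays moved. The work goes in short steps, Python scripts to look and compute and a tool call to move; the robot and the scene stay as the last step left them, time stands still between calls to the robot, and variables do not carry over. Pictures are saved under pics/ and viewed, about 8 in all and at most 12, crops included, and the job is handed in when it is done.

Besides the shell and the picture viewer there is one more tool, called after "Request:" by a JSON object that holds its "api" and its "payload", one argument or row to a line. send_rows: Moves the arm, as the interface text tells. Its arguments: {"type":"object","properties":{"steps":{"type":"array"},"force":{"type":"number"}},"required":["steps"]}

```bash
mkdir -p pics
cat > h.py <<'E'
import numpy as np, cv2
from rig import r, grab_frame, finish_job
def shot(name, fn):
    f=grab_frame(name); cv2.imwrite('pics/'+fn,f['frame']); return f
def ray(f,uv,z):
    K=np.array(f['intrinsics']);T=np.array(f['camera_from_world']);R=T[:3,:3];c=-R.T@T[:3,3]
    d=R.T@np.linalg.solve(K,[uv[0],uv[1],1]); return c+d*(z-c[2])/d[2]
def proj(f,p):
    K=np.array(f['intrinsics']);T=np.array(f['camera_from_world']);q=K@(T[:3,:3]@np.array(p)+T[:3,3]);return q[:2]/q[2]
E
python3 - <<'E'
from h import *
for n in('top','side'):
    f=shot(n,n+'0.png'); T=f['camera_from_world']; print(n,-np.array(T)[:3,:3].T@np.array(T)[:3,3])
s=r.read_state(); print({k:s[k] for k in('t','eef_pos','tool_rot','force','gripper_width')})
E
```

```text
top [0.42619078 0.03260712 1.12563532]
side [ 0.04289121 -0.4806367   0.76222471]
{'t': 0.1, 'eef_pos': array([0.16929693, 0.65276232, 0.24407267]), 'tool_rot': array([-1.79881151e+02, -4.59738339e-03,  1.65458383e+02]), 'force': array([-0.32283317,  0.33595713,  0.30589883]), 'gripper_width': 0.08539107729940829}
```

View pics/top0.png

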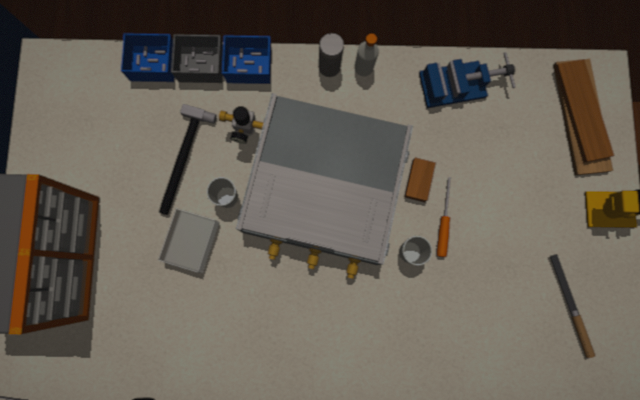

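View pics/side0.png

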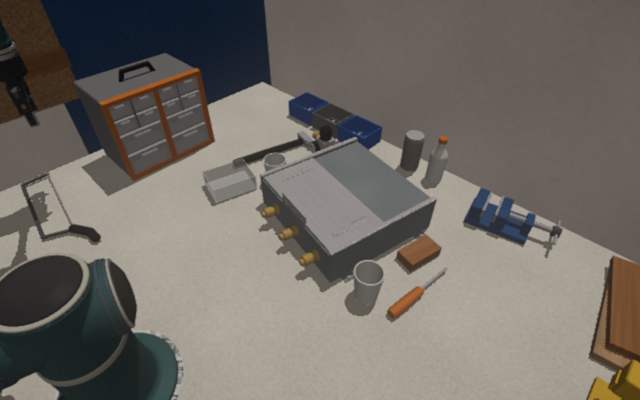

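Top view: the box has its back-left corner at about (273,98), back-right (411,125), front-right (380,262) and front-left (240,230). It is yawed about -12° and the brass couplers point toward the robot. I'll enlarge it for corner measurements.

Run:
```python
from h import *
f=grab_frame('top'); im=f['frame'][85:285,225:425]
cv2.imwrite('pics/crop.png',cv2.convertScaleAbs(cv2.resize(im,(800,800),interpolation=cv2.INTER_CUBIC)[80:720+80][:600+80],alpha=1.6)[:600])
cs=[(273,98),(411,125),(380,262),(240,230)]
P=[ray(f,c,.1) for c in cs]; print(np.round(P,4)); print([np.linalg.norm(P[i]-P[(i+1)%4]).round(4) for i in range(4)])
```

```text
[[ 0.8365  0.1246  0.1   ]
 [ 0.7763 -0.2002  0.1   ]
 [ 0.4566 -0.1254  0.1   ]
 [ 0.5231  0.1899  0.1   ]]
[np.float64(0.3304), np.float64(0.3284), np.float64(0.3222), np.float64(0.3201)]
```

View pics/crop.png

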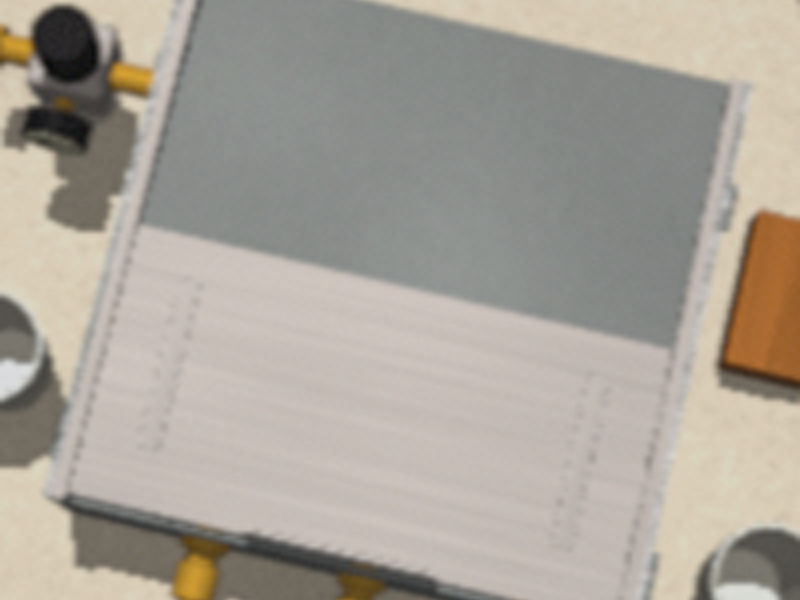

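```bash
cat >> h.py <<'E'
def box2w(C,yaw,p):
    c,s=np.cos(yaw),np.sin(yaw); return np.array([C[0]+c*p[0]-s*p[1],C[1]+s*p[0]+c*p[1],p[2]])
E
python3 - <<'E'
from h import *
f=grab_frame('top')
L=ray(f,(260,161.5),.0985);R=ray(f,(392,191.75),.0985);FL=ray(f,(237.5,228.75),.104);BR=ray(f,(412,126.2),.104)
d=L-R; yaw=np.arctan2(-d[0],d[1]); C=(FL+BR)/2
print('edge len',np.linalg.norm(d),'yaw',np.degrees(yaw),'C',C,'diag',np.linalg.norm(FL-BR),'(474)')
d2=FL-BR; print('yaw from diag',np.degrees(np.arctan2(d2[1],d2[0])-np.arctan2(340,-330)))
M=(L+R)/2; u=np.array([np.cos(yaw),np.sin(yaw)]); print('cover back edge box x',(M[:2]-C[:2])@u, 'y',(M[:2]-C[:2])@[-u[1],u[0]])
g=f['frame'].copy()
s=grab_frame('side');h=s['frame'].copy()
for p in [(-.165,-.17,.104),(-.165,.17,.104),(.165,.17,.104),(.165,-.17,.104),(-.165,-.055,.1205),(-.165,.055,.1205)]:
    w=box2w(C,yaw,p)
    for F,I in((f,g),(s,h)): cv2.drawMarker(I,tuple(np.round(proj(F,w)).astype(int)),(0,0,255),cv2.MARKER_CROSS,6,1)
v=np.vstack([cv2.resize(g[85:285,225:425],(590,590))]) 
cv2.imwrite('pics/chk.png',np.hstack([cv2.resize(g[85:285,225:425],(400,400)),cv2.resize(h[120:320,240:440],(400,400))]))
E
```

```text
edge len 0.3115616112992614 yaw -12.187853565947954 C [ 0.64877475 -0.00333123  0.104     ] diag 0.4669932166200524 (474)
yaw from diag -12.273451134303178
cover back edge box x 0.0006919941934130853 y 0.0015368770682909507
```

View pics/chk.png

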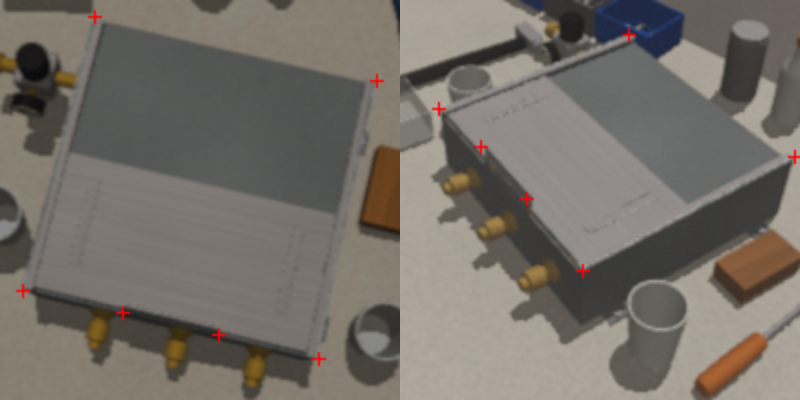

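The overlay (red crosses) agrees with the guide corners within about 3 mm in both views. Next I'll check the free path, since the chest on the left is near the start pose, and compute the approach.

```bash
cat >> h.py <<'E'
from scipy.spatial.transform import Rotation as Ro
C=np.array([.6488,-.0033,0]); YAW=np.radians(-12.2)
def tool_delta(pw):
    s=r.read_state(); R=Ro.from_euler('xyz',s['tool_rot'],degrees=True); return R.inv().apply(np.array(pw)-s['eef_pos'])/.04
def inbox(p):
    c,s=np.cos(YAW),np.sin(YAW);d=np.array(p)[:2]-C[:2]; return np.array([c*d[0]+s*d[1],-s*d[0]+c*d[1],p[2]])
def w(x,y,z): return box2w(C,YAW,(x,y,z))
E
python3 - <<'E'
from h import *
f=grab_frame('top');s=grab_frame('side');p=r.read_state()['eef_pos']
print('tcp px',proj(f,p),proj(s,p))
for uv in((135,175),(212,130)): print('chest base',ray(s,uv,0))
print('chest top edge if z=.2,.3',[ray(f,(98,197),z) for z in(.1,.2,.3)],[ray(f,(38,176),z) for z in(.2,.3)])
t=w(-.200,0,.22); print('pre',t,tool_delta(t)); print(r.tip_extent)
E
```

```text
tcp px [-35.33759616 412.3986225 ] [ 33.36278071 116.50787564]
chest base [0.32693263 0.58056784 0.        ]
chest base [0.64562913 0.6249507  0.        ]
chest top edge if z=.2,.3 [array([0.59300972, 0.51493706, 0.1       ]), array([0.57674478, 0.46790963, 0.2       ]), array([0.56047984, 0.4208822 , 0.3       ])] [array([0.61851158, 0.59493831, 0.2       ]), array([0.59773441, 0.53418747, 0.3       ])]
pre [0.45331682 0.03896496 0.22      ] [-10.72609188 -13.08197943   0.63019658]
0.014
```

Request:
{"api": "send_rows", "payload": {
  "steps": [
    {"x": -0.76,"y": -0.93,"claw": 0},
    {"x": -0.76,"y": -0.93,"claw": 0},
    {"x": -0.76,"y": -0.93,"claw": 0},
    {"x": -0.76,"y": -0.93,"claw": 0},
    {"x": -0.76,"y": -0.93,"claw": 0},
    {"x": -0.76,"y": -0.93,"claw": 0},
    {"x": -0.76,"y": -0.93,"claw": 0},
    {"x": -0.76,"y": -0.93,"claw": 0},
    {"x": -0.76,"y": -0.93,"claw": 0},
    {"x": -0.76,"y": -0.93,"claw": 0}
  ]
}}

```text
validation failed for argument at $.st...
```

Run:
```python
from h import *
s=r.read_state(); print(s['t'],s['eef_pos'],s['tool_rot'],s['q'],s['gripper_width'])
print(tool_delta(w(-.205,0,.118)))
```

```text
0.35 [0.16943708 0.65323294 0.24494292] [-1.79968696e+02 -2.79883242e-03  1.65455721e+02] [ 7.33435969e+01  1.51352138e+01  9.19195822e+01  1.71849657e-03
  7.29765904e+01 -2.11262866e+00] 0.08520464473762322
[-10.60132106 -13.08569919   3.18020509]
```

Request:
{"api": "send_rows", "payload": {
  "steps": [
    {"rx": 0,"ry": 0,"rz": -0.3,"x": -0.76,"y": -0.93,"z": 0,"claw": 0},
    {"rx": 0,"ry": 0,"rz": 0,"x": -0.76,"y": -0.93,"z": 0,"claw": 0},
    {"rx": 0,"ry": 0,"rz": 0,"x": -0.76,"y": -0.93,"z": 0,"claw": 0},
    {"rx": 0,"ry": 0,"rz": 0,"x": -0.76,"y": -0.93,"z": 0,"claw": 0},
    {"rx": 0,"ry": 0,"rz": 0,"x": -0.76,"y": -0.93,"z": 0,"claw": 0},
    {"rx": 0,"ry": 0,"rz": 0,"x": -0.76,"y": -0.93,"z": 0,"claw": 0},
    {"rx": 0,"ry": 0,"rz": 0,"x": -0.76,"y": -0.93,"z": 0,"claw": 0},
    {"rx": 0,"ry": 0,"rz": 0,"x": -0.76,"y": -0.93,"z": 0,"claw": 0},
    {"rx": 0,"ry": 0,"rz": 0,"x": -0.76,"y": -0.93,"z": 0,"claw": 0},
    {"rx": 0,"ry": 0,"rz": 0,"x": -0.76,"y": -0.93,"z": 0,"claw": 0}
  ]
}}

```text
t: 1.35
eef_pos: [0.3871, 0.2231, 0.2457]
tool_rot: [180.0, 0.1, 167.9]
force: [-0.3, 0.2, -0.1]
gripper_width: -0.0001
```

Run:
```python
from h import *
s=r.read_state(); print(s['t'],s['eef_pos'],s['tool_rot'],s['q'],s['gripper_width'])
print(tool_delta(w(-.205,0,.118)))
```

```text
1.35 [0.38713095 0.22313217 0.24567561] [1.79957111e+02 5.63283629e-02 1.67882226e+02] [ 2.67649981e+01 -1.03996435e+01  1.18369501e+02 -2.07462437e-03
  7.19593715e+01 -5.11166077e+01] -6.919833277912747e-05
[-2.45615737 -4.15645469  3.19119592]
```

Request:
{"api": "send_rows", "payload": {
  "steps": [
    {"rx": 0,"ry": 0,"rz": 0,"x": -0.49,"y": -0.83,"z": 0,"claw": 0},
    {"rx": 0,"ry": 0,"rz": 0,"x": -0.49,"y": -0.83,"z": 0,"claw": 0},
    {"rx": 0,"ry": 0,"rz": 0,"x": -0.49,"y": -0.83,"z": 0,"claw": 0},
    {"rx": 0,"ry": 0,"rz": 0,"x": -0.49,"y": -0.83,"z": 0,"claw": 0},
    {"rx": 0,"ry": 0,"rz": 0,"x": -0.49,"y": -0.83,"z": 0,"claw": 0},
    {"rx": 0,"ry": 0,"rz": 0,"x": 0,"y": 0,"z": 0.8,"claw": 0},
    {"rx": 0,"ry": 0,"rz": 0,"x": 0,"y": 0,"z": 0.8,"claw": 0},
    {"rx": 0,"ry": 0,"rz": 0,"x": 0,"y": 0,"z": 0.8,"claw": 0},
    {"rx": 0,"ry": 0,"rz": 0,"x": 0,"y": 0,"z": 0.6,"claw": 0},
    {"rx": 0,"ry": 0,"rz": 0,"x": 0,"y": 0,"z": 0,"claw": 0}
  ]
}}

```text
t: 2.35
eef_pos: [0.4441, 0.0417, 0.1217]
tool_rot: [-179.9, -0.4, 167.8]
force: [-0.2, 0.8, -0.4]
gripper_width: -0.0003
```

Run:
```python
from h import *
s=r.read_state(); print(s['t'],s['eef_pos'],inbox(s['eef_pos']),s['force'])
f=grab_frame('side'); cv2.imwrite('pics/s1.png',cv2.convertScaleAbs(cv2.resize(f['frame'][120:320,200:440],(792,660),interpolation=cv2.INTER_CUBIC)[:600],alpha=1.5))
```

```text
2.35 [0.44414782 0.04171998 0.12174858] [-0.20954413  0.00075516  0.12174858] [-0.22668836  0.80064908 -0.41405578]
```

View pics/s1.png

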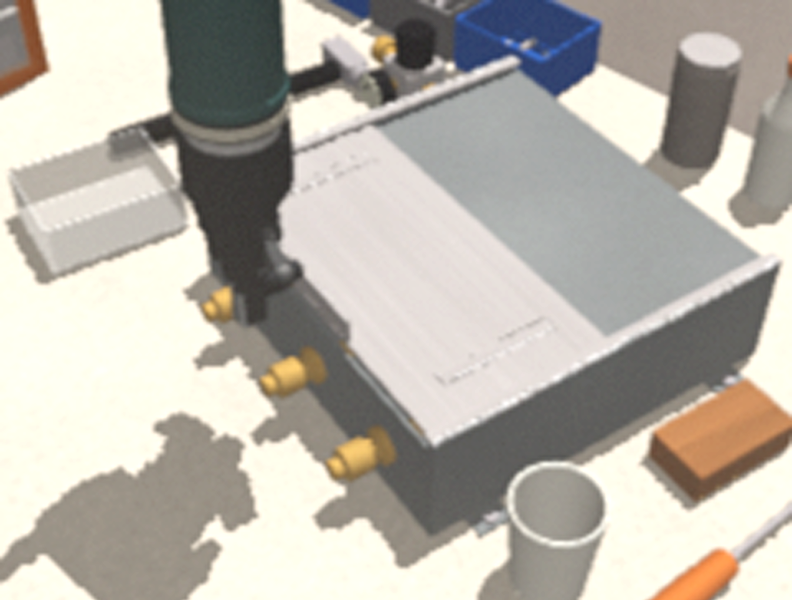

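The gripper stands in front of the tab, which shows left of the crop centre with its right end at about (345,335). I'll push gently.

Request:
{"api": "send_rows", "payload": {
  "steps": [
    {"rx": 0,"ry": 0,"rz": 0,"x": -0.2,"y": 0,"z": 0.08,"claw": 0},
    {"rx": 0,"ry": 0,"rz": 0,"x": -0.2,"y": 0,"z": 0,"claw": 0},
    {"rx": 0,"ry": 0,"rz": 0,"x": -0.15,"y": 0,"z": 0,"claw": 0},
    {"rx": 0,"ry": 0,"rz": 0,"x": -0.1,"y": 0,"z": 0,"claw": 0},
    {"rx": 0,"ry": 0,"rz": 0,"x": -0.1,"y": 0,"z": 0,"claw": 0},
    {"rx": 0,"ry": 0,"rz": 0,"x": -0.1,"y": 0,"z": 0,"claw": 0},
    {"rx": 0,"ry": 0,"rz": 0,"x": -0.1,"y": 0,"z": 0,"claw": 0},
    {"rx": 0,"ry": 0,"rz": 0,"x": -0.15,"y": 0,"z": 0,"claw": 0},
    {"rx": 0,"ry": 0,"rz": 0,"x": -0.2,"y": 0,"z": 0,"claw": 0},
    {"rx": 0,"ry": 0,"rz": 0,"x": -0.2,"y": 0,"z": 0,"claw": 0}
  ]
}}

```text
t: 3.4
eef_pos: [0.506, 0.0292, 0.1217]
tool_rot: [-180.0, -0.1, 167.9]
force: [-4.3, -0.4, 1.8]
gripper_width: 0.0002
```

```bash
python3 -c "
from h import *
s=r.read_state(); print(s['t'],inbox(s['eef_pos']),s['force'])"
```

```text
3.4 [-0.14642003  0.00154392  0.12170661] [-4.25716562 -0.41128451  1.75397056]
```

Request:
{"api": "send_rows", "payload": {
  "steps": [
    {"rx": 0,"ry": 0,"rz": 0,"x": -0.25,"y": 0,"z": 0,"claw": 0},
    {"rx": 0,"ry": 0,"rz": 0,"x": -0.25,"y": 0,"z": 0,"claw": 0},
    {"rx": 0,"ry": 0,"rz": 0,"x": -0.25,"y": 0,"z": 0,"claw": 0},
    {"rx": 0,"ry": 0,"rz": 0,"x": -0.25,"y": 0,"z": 0,"claw": 0},
    {"rx": 0,"ry": 0,"rz": 0,"x": -0.25,"y": 0,"z": 0,"claw": 0},
    {"rx": 0,"ry": 0,"rz": 0,"x": -0.25,"y": 0,"z": 0,"claw": 0},
    {"rx": 0,"ry": 0,"rz": 0,"x": -0.25,"y": 0,"z": 0,"claw": 0},
    {"rx": 0,"ry": 0,"rz": 0,"x": -0.25,"y": 0,"z": 0,"claw": 0},
    {"rx": 0,"ry": 0,"rz": 0,"x": -0.2,"y": 0,"z": 0,"claw": 0},
    {"rx": 0,"ry": 0,"rz": 0,"x": 0,"y": 0,"z": 0,"claw": 0}
  ]
}}

```text
t: 4.4
eef_pos: [0.5945, 0.0107, 0.1223]
tool_rot: [179.9, 0.2, 167.8]
force: [0.3, 0.3, -0.3]
gripper_width: -0.0003
```

```bash
python3 -c "
from h import *
s=r.read_state(); print(s['t'],inbox(s['eef_pos']),s['force'])"
```

```text
4.4 [-0.0560691   0.00217021  0.12231433] [ 0.27139742  0.28336659 -0.26894608]
```

Request:
{"api": "send_rows", "payload": {
  "steps": [
    {"rx": 0,"ry": 0,"rz": 0,"x": -0.1,"y": 0,"z": 0,"claw": 0},
    {"rx": 0,"ry": 0,"rz": 0,"x": -0.1,"y": 0,"z": 0,"claw": 0},
    {"rx": 0,"ry": 0,"rz": 0,"x": -0.1,"y": 0,"z": 0,"claw": 0},
    {"rx": 0,"ry": 0,"rz": 0,"x": -0.1,"y": 0,"z": 0,"claw": 0},
    {"rx": 0,"ry": 0,"rz": 0,"x": -0.06,"y": 0,"z": 0,"claw": 0},
    {"rx": 0,"ry": 0,"rz": 0,"x": -0.05,"y": 0,"z": 0,"claw": 0}
  ]
}}

```text
t: 5.0
eef_pos: [0.6126, 0.0067, 0.1223]
tool_rot: [180.0, 0.0, 167.9]
force: [-3.6, 1.5, 3.3]
gripper_width: 0.0002
```

Run:
```python
from h import *
s=r.read_state(); print(s['t'],inbox(s['eef_pos']),s['force'])
f=grab_frame('side'); cv2.imwrite('pics/s2.png',cv2.convertScaleAbs(cv2.resize(f['frame'][120:320,200:440],(792,660),interpolation=cv2.INTER_CUBIC)[:600],alpha=1.5))
```

```text
5.0 [-0.03750887  0.00212239  0.12234997] [-3.5598579   1.45717372  3.26904424]
```

View pics/s2.png

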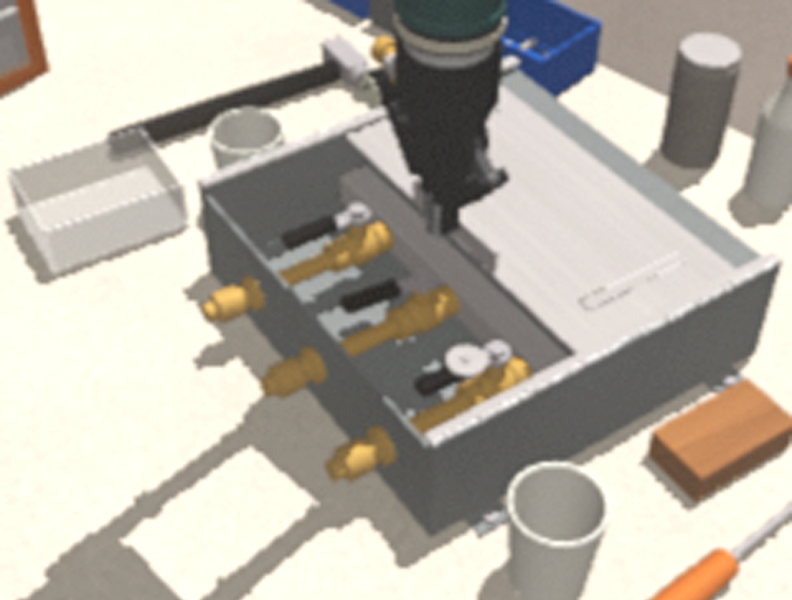

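The compartment is uncovered. The white round disc at crop (467,360) sits on the rightmost lever (box y = -110). The other two, at (310,232) and (370,295), have no tag. I'll finish the slide in small steps.

Request:
{"api": "send_rows", "payload": {
  "steps": [
    {"rx": 0,"ry": 0,"rz": 0,"x": -0.05,"y": 0,"z": 0,"claw": 0},
    {"rx": 0,"ry": 0,"rz": 0,"x": -0.05,"y": 0,"z": 0,"claw": 0},
    {"rx": 0,"ry": 0,"rz": 0,"x": -0.05,"y": 0,"z": 0,"claw": 0},
    {"rx": 0,"ry": 0,"rz": 0,"x": -0.05,"y": 0,"z": 0,"claw": 0}
  ]
}}

```text
t: 5.45
eef_pos: [0.6202, 0.0049, 0.1222]
tool_rot: [180.0, 0.0, 167.9]
force: [-3.4, 2.1, 2.4]
gripper_width: -0.0
```

Request:
{"api": "send_rows", "payload": {
  "steps": [
    {"rx": 0,"ry": 0,"rz": 0,"x": -0.04,"y": 0,"z": 0,"claw": 0},
    {"rx": 0,"ry": 0,"rz": 0,"x": -0.03,"y": 0,"z": 0,"claw": 0}
  ]
}}

```text
t: 5.65
eef_pos: [0.6229, 0.0043, 0.1221]
tool_rot: [180.0, 0.0, 167.9]
force: [-3.0, 1.4, 2.1]
gripper_width: -0.0002
```

```bash
python3 -c "
from h import *
s=r.read_state(); print(s['t'],inbox(s['eef_pos']),s['force'])"
```

```text
5.65 [-0.02692538  0.00190669  0.12209844] [-2.96343004  1.40270457  2.06233553]
```

Request:
{"api": "send_rows", "payload": {
  "steps": [
    {"rx": 0,"ry": 0,"rz": 0,"x": -0.04,"y": 0,"z": 0,"claw": 0},
    {"rx": 0,"ry": 0,"rz": 0,"x": -0.03,"y": 0,"z": 0,"claw": 0}
  ]
}}

```text
t: 5.85
eef_pos: [0.6248, 0.0038, 0.122]
tool_rot: [-180.0, -0.1, 167.9]
force: [-6.2, 3.0, 6.5]
gripper_width: -0.0
```

Request:
{"api": "send_rows", "payload": {
  "steps": [
    {"rx": 0,"ry": 0,"rz": 0,"x": -0.03,"y": 0,"z": 0,"claw": 0},
    {"rx": 0,"ry": 0,"rz": 0,"x": -0.02,"y": 0,"z": 0,"claw": 0}
  ]
}}

```text
t: 6.05
eef_pos: [0.6249, 0.0038, 0.122]
tool_rot: [-180.0, -0.4, 167.8]
force: [-13.0, 4.0, 10.2]
gripper_width: 0.0004
```

The cover is at its stop: the position no longer moves and the force rose to 13 N. I'll back off, lift and measure the tagged lever.

Request:
{"api": "send_rows", "payload": {
  "steps": [
    {"rx": 0,"ry": 0,"rz": 0,"x": 0.3,"y": 0,"z": 0,"claw": 0},
    {"rx": 0,"ry": 0,"rz": 0,"x": 0.2,"y": 0,"z": -0.5,"claw": 0},
    {"rx": 0,"ry": 0,"rz": 0,"x": 0,"y": 0,"z": -0.8,"claw": 0},
    {"rx": 0,"ry": 0,"rz": 0,"x": 0,"y": 0,"z": -0.8,"claw": 0},
    {"rx": 0,"ry": 0,"rz": 0,"x": 0,"y": 0,"z": 0,"claw": 0}
  ]
}}

```text
t: 6.55
eef_pos: [0.6121, 0.007, 0.2123]
tool_rot: [179.9, 0.7, 167.9]
force: [0.8, -0.9, 0.2]
gripper_width: 0.0003
```

Run:
```python
from h import *
s=r.read_state(); print(s['t'],inbox(s['eef_pos']),s['force'])
f=grab_frame('side'); im=f['frame']
g=cv2.cvtColor(im,cv2.COLOR_BGR2GRAY)
for n,p in dict(stem=(-.065,-.11,.083),disc=(-.093,-.11,.09),end=(-.135,-.11,.088)).items(): print(n,proj(f,w(*p)))
# disc: bright blob near; sleeve: dark blob near
y0,x0=210,310; sub=g[y0:260,x0:370]
for nm,m in(('bright',sub>130),('dark',sub<35)):
    k,l,st,c=cv2.connectedComponentsWithStats(m.astype(np.uint8))
    for i in range(1,k):
        if st[i,4]>15:
            uv=c[i]+[x0,y0]; print(nm,st[i],uv,inbox(ray(f,uv,.09)))
cv2.imwrite('pics/s3.png',cv2.convertScaleAbs(cv2.resize(im[190:270,270:380],(770,560),interpolation=cv2.INTER_CUBIC),alpha=1.5))
```

```text
6.55 [-0.03804257  0.00228332  0.212286  ] [ 0.75087148 -0.92424762  0.2325816 ]
stem [350.2488117  226.51474793]
disc [341.13843859 229.27825478]
end [326.73682347 237.21348032]
bright [54  0  6  6 21] [367.33333333 211.66666667] [-0.00261116 -0.09850031  0.09      ]
bright [ 20   5  40  40 241] [351.66804979 237.43153527] [-0.08807881 -0.14459773  0.09      ]
bright [25 15 13  8 79] [341.11392405 228.48101266] [-0.09149595 -0.10788323  0.09      ]
dark [17 23 11  6 20] [332.1 235.8] [-0.12306985 -0.11485833  0.09      ]
```

View pics/s3.png

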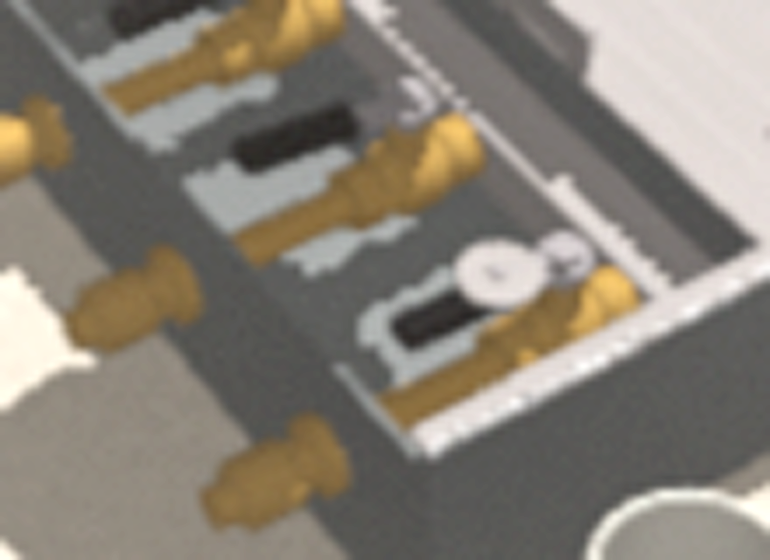

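The disc was measured at box (-91.5,-108) mm against the predicted (-93,-110), so the map is good and the lever is close to 0 rad. I'll go above the gap right of the lever end, at box (-125,-142).

Request:
{"api": "send_rows", "payload": {
  "steps": [
    {"rx": 0,"ry": 0,"rz": 0,"x": 0.44,"y": -0.72,"z": 0,"claw": 0},
    {"rx": 0,"ry": 0,"rz": 0,"x": 0.44,"y": -0.72,"z": 0,"claw": 0},
    {"rx": 0,"ry": 0,"rz": 0,"x": 0.44,"y": -0.72,"z": 0,"claw": 0},
    {"rx": 0,"ry": 0,"rz": 0,"x": 0.44,"y": -0.72,"z": 0,"claw": 0},
    {"rx": 0,"ry": 0,"rz": 0,"x": 0.44,"y": -0.72,"z": 0,"claw": 0},
    {"rx": 0,"ry": 0,"rz": 0,"x": 0,"y": 0,"z": 0.8,"claw": 0},
    {"rx": 0,"ry": 0,"rz": 0,"x": 0,"y": 0,"z": 0.8,"claw": 0},
    {"rx": 0,"ry": 0,"rz": 0,"x": 0,"y": 0,"z": 0,"claw": 0},
    {"rx": 0,"ry": 0,"rz": 0,"x": 0,"y": 0,"z": 0,"claw": 0}
  ]
}}

```text
t: 7.5
eef_pos: [0.4906, -0.1147, 0.1409]
tool_rot: [-180.0, -0.1, 167.9]
force: [-0.3, 0.2, 0.0]
gripper_width: -0.0002
```

Run:
```python
from h import *
s=r.read_state(); print(s['t'],inbox(s['eef_pos']),s['tool_rot'],s['force'],tool_delta(w(-.125,-.142,.088)))
f=grab_frame('side'); g=grab_frame('top')
cv2.imwrite('pics/s4.png',cv2.convertScaleAbs(np.hstack([cv2.resize(F['frame'][a:a+100,b:b+100],(400,400),interpolation=cv2.INTER_CUBIC) for F,a,b in((f,170,290),(g,180,310))]),alpha=1.6))
```

```text
7.5 [-0.13110325 -0.14229364  0.14094655] [-1.79996611e+02 -1.49654931e-01  1.67857045e+02] [-0.27426648  0.15628326  0.03242732] [-0.15604531  0.00726726  1.32326024]
```

View pics/s4.png

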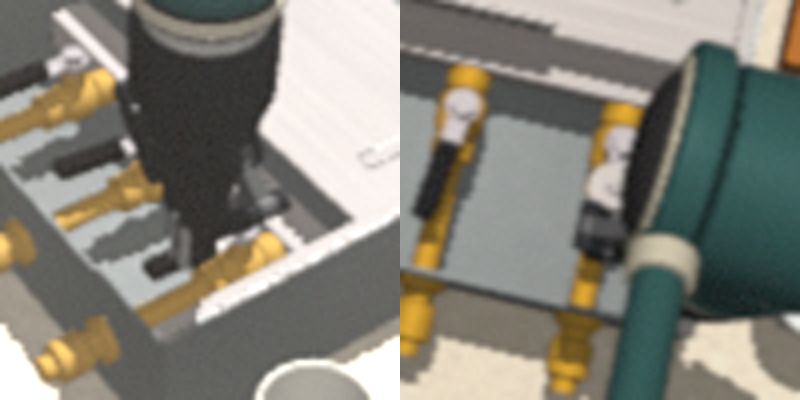

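Run:
```python
from h import *
s=r.read_state()
for n,a,b,o in(('side',170,290,0),('top',180,310,400)):
    f=grab_frame(n)
    for k,p in dict(tip=s['eef_pos']-[0,0,.014],end=w(-.135,-.11,.083),stem=w(-.065,-.11,.083),mid_end=w(-.135,-.015,.083)).items():
        q=(proj(f,p)-[b,a])*4; print(n,k,np.round([q[0]+o,q[1]]))
```

```text
side tip [190. 251.]
side end [147. 275.]
side stem [241. 226.]
side mid_end [ 60. 180.]
top tip [669. 260.]
top end [600. 262.]
top stem [625. 144.]
top mid_end [437. 224.]
```

The side view shows the fingertips at (195,250), matching the computed (190,251). The tip lies right of the lever. I'll descend into the gap.

Request:
{"api": "send_rows", "payload": {
  "steps": [
    {"rx": 0,"ry": 0,"rz": 0,"x": -0.15,"y": 0,"z": 0.3,"claw": 0},
    {"rx": 0,"ry": 0,"rz": 0,"x": 0,"y": 0,"z": 0.3,"claw": 0},
    {"rx": 0,"ry": 0,"rz": 0,"x": 0,"y": 0,"z": 0.3,"claw": 0},
    {"rx": 0,"ry": 0,"rz": 0,"x": 0,"y": 0,"z": 0.25,"claw": 0},
    {"rx": 0,"ry": 0,"rz": 0,"x": 0,"y": 0,"z": 0.15,"claw": 0},
    {"rx": 0,"ry": 0,"rz": 0,"x": 0,"y": 0,"z": 0,"claw": 0}
  ]
}}

```text
t: 8.3
eef_pos: [0.4969, -0.1148, 0.0882]
tool_rot: [179.9, -0.1, 167.8]
force: [2.8, 5.1, -2.8]
gripper_width: -0.0001
```

Run:
```python
from h import *
s=r.read_state(); print(s['t'],inbox(s['eef_pos']),s['tool_rot'],s['force'],tool_delta(w(-.125,-.1315,.088)))
```

```text
8.3 [-0.12492132 -0.14111305  0.0882164 ] [ 1.79894578e+02 -1.03953471e-01  1.67839458e+02] [ 2.84885525  5.13137946 -2.83323445] [0.00179171 0.2403172  0.00585534]
```

A light side contact (5 N toward +y) suggests the finger backs brush the right guide. I'll move left slightly, toward the lever.

Request:
{"api": "send_rows", "payload": {
  "steps": [
    {"rx": 0,"ry": 0,"rz": 0,"x": 0,"y": 0.12,"z": 0,"claw": 0},
    {"rx": 0,"ry": 0,"rz": 0,"x": 0,"y": 0.05,"z": 0,"claw": 0},
    {"rx": 0,"ry": 0,"rz": 0,"x": 0,"y": 0,"z": 0,"claw": 0}
  ]
}}

```text
t: 8.6
eef_pos: [0.4985, -0.1093, 0.0897]
tool_rot: [-180.0, -0.0, 167.9]
force: [0.0, -0.0, 0.2]
gripper_width: -0.0001
```

Run:
```python
from h import *
s=r.read_state(); print(s['t'],inbox(s['eef_pos']),s['tool_rot'],s['force'])
```

```text
8.6 [-0.12448255 -0.13532881  0.08967332] [-1.79975104e+02 -4.31215613e-02  1.67892757e+02] [ 0.01670727 -0.02023471  0.1682462 ]
```

Request:
{"api": "send_rows", "payload": {
  "steps": [
    {"rx": 0,"ry": 0,"rz": 0,"x": 0,"y": 0.1,"z": 0.03,"claw": 0},
    {"rx": 0,"ry": 0,"rz": 0,"x": 0.04,"y": 0.11,"z": 0,"claw": 0},
    {"rx": 0,"ry": 0,"rz": 0,"x": 0.04,"y": 0.12,"z": 0,"claw": 0},
    {"rx": 0,"ry": 0,"rz": 0,"x": 0.02,"y": 0.12,"z": 0,"claw": 0},
    {"rx": 0,"ry": 0,"rz": 0,"x": 0.02,"y": 0.13,"z": 0,"claw": 0},
    {"rx": 0,"ry": 0,"rz": 0,"x": 0,"y": 0.14,"z": 0,"claw": 0},
    {"rx": 0,"ry": 0,"rz": 0,"x": 0,"y": 0.13,"z": 0,"claw": 0}
  ]
}}

```text
t: 9.3
eef_pos: [0.5013, -0.0749, 0.089]
tool_rot: [-180.0, -0.0, 167.9]
force: [0.2, -5.3, 1.4]
gripper_width: -0.0002
```

Run:
```python
from h import *
s=r.read_state(); print(s['t'],inbox(s['eef_pos']),s['tool_rot'],s['force'])
```

```text
9.3 [-0.12905449 -0.10111482  0.08899032] [-1.79981217e+02 -4.73255810e-03  1.67863783e+02] [ 0.18121754 -5.26731823  1.4091854 ]
```

Request:
{"api": "send_rows", "payload": {
  "steps": [
    {"rx": 0,"ry": 0,"rz": 0,"x": -0.03,"y": 0.14,"z": 0,"claw": 0},
    {"rx": 0,"ry": 0,"rz": 0,"x": -0.03,"y": 0.14,"z": 0,"claw": 0},
    {"rx": 0,"ry": 0,"rz": 0,"x": -0.06,"y": 0.135,"z": 0,"claw": 0},
    {"rx": 0,"ry": 0,"rz": 0,"x": -0.06,"y": 0.135,"z": 0,"claw": 0},
    {"rx": 0,"ry": 0,"rz": 0,"x": -0.09,"y": 0.125,"z": 0,"claw": 0},
    {"rx": 0,"ry": 0,"rz": 0,"x": -0.09,"y": 0.125,"z": 0,"claw": 0},
    {"rx": 0,"ry": 0,"rz": 0,"x": -0.11,"y": 0.11,"z": 0,"claw": 0},
    {"rx": 0,"ry": 0,"rz": 0,"x": -0.11,"y": 0.1,"z": 0,"claw": 0}
  ]
}}

```text
t: 10.1
eef_pos: [0.5322, -0.0401, 0.0885]
tool_rot: [-180.0, -0.1, 167.9]
force: [-3.8, -2.7, 0.3]
gripper_width: 0.0003
```

Run:
```python
from h import *
s=r.read_state(); print(s['t'],inbox(s['eef_pos']),s['tool_rot'],s['force'])
```

```text
10.1 [-0.10615764 -0.06062173  0.08848648] [-1.79993347e+02 -9.00497988e-02  1.67863185e+02] [-3.81238094 -2.73090352  0.28159841]
```

Request:
{"api": "send_rows", "payload": {
  "steps": [
    {"rx": 0,"ry": 0,"rz": 0,"x": -0.13,"y": 0.09,"z": 0,"claw": 0},
    {"rx": 0,"ry": 0,"rz": 0,"x": -0.13,"y": 0.08,"z": 0,"claw": 0},
    {"rx": 0,"ry": 0,"rz": 0,"x": -0.1,"y": 0.06,"z": 0,"claw": 0},
    {"rx": 0,"ry": 0,"rz": 0,"x": -0.08,"y": 0.03,"z": 0,"claw": 0}
  ]
}}

```text
t: 10.5
eef_pos: [0.5519, -0.0337, 0.0886]
tool_rot: [180.0, -0.1, 167.9]
force: [-3.9, -1.6, -1.3]
gripper_width: 0.0
```

Request:
{"api": "send_rows", "payload": {
  "steps": [
    {"rx": 0,"ry": 0,"rz": 0,"x": -0.05,"y": 0,"z": 0,"claw": 0},
    {"rx": 0,"ry": 0,"rz": 0,"x": -0.05,"y": 0,"z": 0,"claw": 0}
  ]
}}

```text
t: 10.7
eef_pos: [0.5556, -0.0341, 0.0886]
tool_rot: [179.9, -0.1, 167.8]
force: [-3.3, 2.2, -1.3]
gripper_width: -0.0002
```

Run:
```python
from h import *
s=r.read_state(); print(s['t'],inbox(s['eef_pos']),s['tool_rot'],s['force'])
```

```text
10.7 [-0.08461927 -0.0497857   0.08861277] [ 1.79916841e+02 -6.45031835e-02  1.67829056e+02] [-3.31234941  2.16003356 -1.33637531]
```

Not at the stop yet (about 4 N, friction level). I'll continue in roughly 1 mm steps.

Request:
{"api": "send_rows", "payload": {
  "steps": [
    {"rx": 0,"ry": 0,"rz": 0,"x": -0.04,"y": 0,"z": 0,"claw": 0},
    {"rx": 0,"ry": 0,"rz": 0,"x": -0.03,"y": 0,"z": 0,"claw": 0}
  ]
}}

```text
t: 10.9
eef_pos: [0.558, -0.0346, 0.0886]
tool_rot: [179.9, -0.1, 167.8]
force: [-6.5, 5.3, 0.8]
gripper_width: 0.0002
```

Request:
{"api": "send_rows", "payload": {
  "steps": [
    {"rx": 0,"ry": 0,"rz": 0,"x": -0.03,"y": 0,"z": 0,"claw": 0},
    {"rx": 0,"ry": 0,"rz": 0,"x": 0,"y": 0,"z": 0,"claw": 0}
  ]
}}

```text
t: 11.1
eef_pos: [0.5581, -0.0347, 0.0886]
tool_rot: [179.9, -0.2, 167.8]
force: [-7.4, 5.1, 2.4]
gripper_width: -0.0
```

Request:
{"api": "send_rows", "payload": {
  "steps": [
    {"rx": 0,"ry": 0,"rz": 0,"x": -0.03,"y": 0,"z": 0,"claw": 0},
    {"rx": 0,"ry": 0,"rz": 0,"x": -0.02,"y": 0,"z": 0,"claw": 0},
    {"rx": 0,"ry": 0,"rz": 0,"x": 0,"y": 0,"z": 0,"claw": 0}
  ]
}}

```text
t: 11.4
eef_pos: [0.5583, -0.0347, 0.0885]
tool_rot: [179.9, -0.5, 167.8]
force: [-12.2, 6.8, 6.2]
gripper_width: 0.0002
```

The lever is at its stop: position held, force 14 N. I'll back off straight, lift and clear the view.

Request:
{"api": "send_rows", "payload": {
  "steps": [
    {"rx": 0,"ry": 0,"rz": 0,"x": 0.2,"y": 0,"z": 0,"claw": 0},
    {"rx": 0,"ry": 0,"rz": 0,"x": 0.3,"y": -0.05,"z": 0,"claw": 0},
    {"rx": 0,"ry": 0,"rz": 0,"x": 0,"y": 0,"z": -0.6,"claw": 0},
    {"rx": 0,"ry": 0,"rz": 0,"x": 0,"y": 0,"z": -0.9,"claw": 0},
    {"rx": 0,"ry": 0,"rz": 0,"x": 0,"y": 0,"z": -0.9,"claw": 0},
    {"rx": 0,"ry": 0,"rz": 0,"x": 0,"y": 0.9,"z": -0.6,"claw": 0},
    {"rx": 0,"ry": 0,"rz": 0,"x": 0,"y": 0.9,"z": -0.6,"claw": 0},
    {"rx": 0,"ry": 0,"rz": 0,"x": 0.3,"y": 1,"z": 0,"claw": 0},
    {"rx": 0,"ry": 0,"rz": 0,"x": 0.3,"y": 1,"z": 0,"claw": 0},
    {"rx": 0,"ry": 0,"rz": 0,"x": 0.3,"y": 1,"z": 0,"claw": 0}
  ]
}}

```text
t: 12.4
eef_pos: [0.5476, 0.1626, 0.2344]
tool_rot: [179.9, 0.2, 167.8]
force: [0.9, -0.3, 0.0]
gripper_width: 0.0001
```

Request:
{"api": "send_rows", "payload": {
  "steps": [
    {"rx": 0,"ry": 0,"rz": 0,"x": 0,"y": 1,"z": 0,"claw": 0},
    {"rx": 0,"ry": 0,"rz": 0,"x": 0,"y": 1,"z": 0,"claw": 0},
    {"rx": 0,"ry": 0,"rz": 0,"x": 0,"y": 1,"z": 0,"claw": 0},
    {"rx": 0,"ry": 0,"rz": 0,"x": 0,"y": 0,"z": 0,"claw": 0},
    {"rx": 0,"ry": 0,"rz": 0,"x": 0,"y": 0,"z": 0,"claw": 0}
  ]
}}

```text
t: 12.9
eef_pos: [0.5724, 0.2792, 0.2332]
tool_rot: [180.0, 0.1, 168.0]
force: [-0.1, 0.4, 0.6]
gripper_width: 0.0001
```

Run:
```python
from h import *
s=r.read_state(); print(s['t'],s['eef_pos'],s['force'])
f=grab_frame('side'); g=grab_frame('top')
for k,p in dict(stem=w(-.065,-.11,.083),end=w(-.065,-.04,.083)).items():
    print(k,(proj(f,p)-[240,130])*400/150,(proj(g,p)-[230,90])*400/190+[400,0])
cv2.imwrite('pics/s5.png',cv2.convertScaleAbs(np.hstack([cv2.resize(F['frame'][a:a+n,b:b+n],(400,400),interpolation=cv2.INTER_CUBIC) for F,a,b,n in((f,130,240,150),(g,90,230,190))]),alpha=1.6))
```

```text
12.9 [0.57240978 0.27918214 0.23322519] [-0.11019218  0.36471973  0.5555133 ]
stem [293.9968312  257.37266115] [686.93093656 265.15033274]
end [249.04883975 212.93375611] [624.61154078 250.74554622]
```

View pics/s5.png

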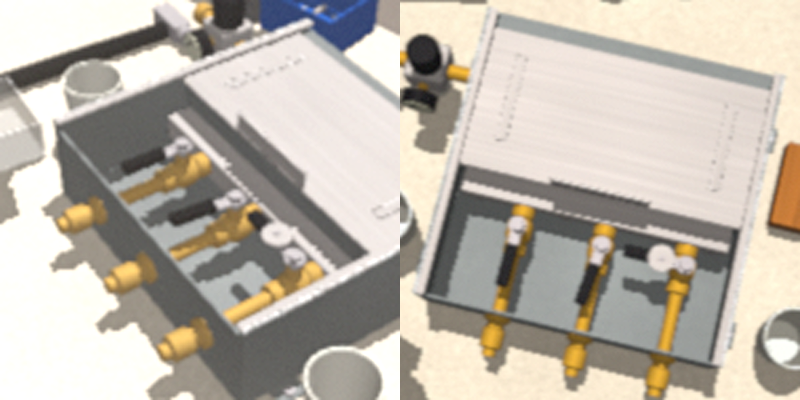

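The tagged lever now lies from (686,265) to about (625,250) in the top view. That matches the predicted shut line, (687,265) to (625,251). The other two levers still point forward, the cover is back, and the cups, tub and offcut look unmoved. I'll hand it in.

```bash
python3 -c "
from rig import finish_job
print(finish_job())"
```

```text
the job is handed in; nothing more can be done
None
```

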